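# Second magnetism reading of a bearing ball

### The job

The steel ball in the white dish is due its second residual-magnetism reading. First turn the knob of the blue gauge back until the red peak pointer is fully home at its zero stop; then lift the dish by its handle bar straight up off the probe stand, and only in the air turn it a quarter turn so that its red tab points to the green mark, keeping the dish level and the ball in its middle. Finish while still holding the dish like that, level and still, centred about 5 cm above the stand, and leave the other things on the bench alone.

Things in the scene. Friction and masses are not known exactly. Their poses are not given: they have to be found in the camera images.
- stand: Probe stand, fixed, left or right on the bench: dark round flange 200 mm across, 10 mm thick, on it a grey round column 100 mm across with a flat top 40 mm above the origin and a brass probe face in the middle. Origin: centre of the underside, on the bench; z up. A white line on the flange lies at its own -x, which points toward the robot's side within 0.35 rad.
- dish: White round dish, 0.18 to 0.29 kg, 120 mm across, rim 16 mm high, inside a shallow cone sloping 7 degrees down to the middle; loose on the middle of the stand. Two black arms at its own +y and -y carry a straight handle bar over it. Origin: centre of the underside; z up; a red tab on the rim points to its own -x. At the start its axes match the stand's to 0.1 rad (tab above the white line).
- dish_bar (a point): Middle of the dish's handle bar, straight above the dish's centre and 75 mm above its underside. The bar runs along the dish's own y, is 12 mm wide (along the dish's x), 16 mm high and 116 mm free between the arms; 55 mm of free height below it above the ball. Axes as the dish's.
- dish_tab (a point): Red tab of the dish, a point near its end: 70 mm from the dish's axis toward the dish's -x, 12 mm above its underside. The tab is 14 mm wide and ends 75 mm from the axis.
- ball: Bright steel ball, 20 mm in diameter, 33 g, lying loose in the middle of the dish and free to roll. Origin: its centre, about 14 mm above the dish's underside when it lies in the middle.
- green_mark: Green round button, 24 mm across and 13 mm high, fixed on the stand's flange 86 mm from the stand's axis, at the stand's own +y or -y (which one varies). Origin: centre of its underside.
- yellow_mark: Yellow round button like the green one, across from it on the flange; not used in this reading. Origin: centre of its underside.
- gauge: Blue square gauge, 130 x 130 x 45 mm, fixed to the bench, with a white dial facing up. Origin: centre of the underside; z up. The knob stands in the middle of the dial. The zero mark with its small dark stop pin lies toward the gauge's own -x (within 0.4 rad of the robot's side).
- knob_grip (a point): Point on the knob's axis at the height to grip it, 73 mm above the bench. The black knob is an upright bar 40 mm long (along this point's x), 12 mm thick (along its y), its top 82 mm above the bench, rising from a round foot of 38 mm diameter whose top is 54 mm above the bench. The point turns with the knob; the red pointer points to its own -x.
- peak_knob (a joint): Angle of the knob and its red peak pointer: 0 at the hard zero stop, growing as it is turned clockwise seen from above, up to 2.64 rad; turn it counter-clockwise to bring it home. It has light friction (0.04 N m) and stays where it is left. At the start it stands at 0.6 to 1.3 rad.
- multimeter: Teal and black multimeter, 146 x 69 x 47 mm, lying loose at the back of the work area; leave alone. Origin: centre of the underside.
- torch: Black torch, 120 mm long, 33 mm thick, lying loose at the back; leave alone. Origin: centre of the underside.
- pliers_long: Red-handled pliers, 171 x 60 x 15 mm, lying loose at the right; leave alone. Origin: centre of the underside.
- tape_clear: Roll of brown tape, 94 mm across and 48 mm high, lying loose at the front right; leave alone. Origin: centre of the underside.

How it is judged:
By the outcome, as a careful person would: the job done as asked, in the order asked, and still so for the second after the job is handed in, while the arm keeps its last pose, push and grip.
It also fails if it takes over 58 s, if anything falls off the work surface, if the arm or the gripper's body presses on something with over 40 N, if the wrist force passes 120 N, or if a joint passes its speed limit or range.

### The arm

A 6-joint arm with a two-finger parallel gripper is mounted at the origin on a cart in front of the work surface, level with it; the furniture and walls round the work are solid. World frame = base frame: x ahead of the robot, y to its left, z up, the work surface at z = 0. Lengths are in m, angles in rad, forces in N, time in s.
With the tool pointing down it reaches from about 0.3 to 0.775 m from the base axis. Payload 14.6 kg.
Tool frame: the origin (TCP) lies midway between the tips of the shut fingers; the grasp point (between the pads) lies 19 mm behind it; z points along the fingers, y is the line along which they close (so a half turn about z gives the same grasp; the last joint's range is limited). The gripper opens to 85 mm and grips with 20 to 120 N. Pads are 22 mm wide; open, the fingers measure 114 mm over their backs; the gripper's body (76 mm by 85 mm) begins 54 mm behind the grasp point. The pads swing forward as they close: fully open they stand 13 mm farther back than shut.
Start: joints at [-1.192, 0.3, 1.521, -0, 1.321, -0.067], TCP at [0.237, -0.496, 0.231] pointing down, gripper open.
Joint ranges: [-3.03, 3.03], [-0.79, 2.21], [0.23, 2.52], [-1.04, 4.18], [0, 3.07], [-2.55, 2.55]. Speed limits (rad/s): [2.22, 2.22, 2.57, 3.14, 3.14, 3.14].

### API

Orientations are given as [roll, pitch, yaw] about the fixed x, y, z axes, in that order (R = Rz(yaw) Ry(pitch) Rx(roll)).
In Python, from station import readout, eyes, order, nets gives the robot as it stands. The module is installed in compiled form; this text tells all that it offers.
- The arm moves only by the tool step_arm, never from a script. Its arguments are lists of equal length, an entry for each row: "delta_rot": the turn, a rotation vector about the tool's x, y, z in rad, a list of three; "dp": the shift along the tool's x, y, z in units of 40 mm (1.0 is 40 mm), a list of three; "hand": the finger opening in mm, from 0 to 85.4. In form: {"delta_rot": [[wx, wy, wz], ...], "dp": [[dx, dy, dz], ...], "hand": [hand, ...]}. A call has exactly 8 rows; each row is the pose to reach, as a shift and turn from the pose commanded when the call began, along the tool's axes at that moment; what a row does not reach only later rows make up. A row lasts 1/12 s, in which the tool goes at most 41.7 mm and 7.16 degrees, less where a joint would pass 70% of its speed; a pose out of reach is approached as far as the arm can. A call with a gripper value outside its range is refused whole. The fingers move at their own pace and stop on an object; "squeeze" is the grip in N (left out, the last holds). Time passes only in rows, so rows that repeat a pose let the fingers close, or fill a call up. It gives the time, the measured TCP pose, the force, the opening and the grip force at its end, in the units of the state.
- readout.get_state(): the state, without advancing time (a new reading comes with each control period).
- eyes.capture(name): name is "scene" or "top"; returns the picture (400x640x3 uint8, red, green, blue); there is no depth.
- eyes.camera_model(name): a dict with "fx", "fy", "cx", "cy" (pixels), "pose" (4x4, takes a point from camera to world coordinates). Camera axes: x right, y up, looking along -z (the intrinsics and any distortion apply to the point x, -y, -z); pixel columns grow to the right and rows downward; lengths in m; the calibration is good to about 2 mm. A picture is of the moment at which its call begins. camera_model takes no time and is no camera call.
- order.close_job(): hands the job in; it is judged then, once.
Trained networks look in the newest picture that a camera, given by its name, has taken for a name from the list of things; names that differ only in an ending like _2 or _b are one class to them, and where a whole thing is asked for, a point or a joint stands for the part that bears it (a point fixed in the world has none). Each returns a list of dicts, best first, with "score" (0 to 1); they miss things now and then, are a little off and sometimes report something else, mostly with a low value. They report only what shows in the picture. A call takes as long as a camera call.
- nets.search_frame(camera, target): "uv" ([column, row] in pixels, amid what is visible of it).
The state is a dict: "time_s": time; "joints": joint angles; "joint_velocities": joint speeds; "effort": joint torques, N m; "tcp_pos": TCP position; "tool_rot": TCP orientation; "ft_force": force on the tool from outside, world axes, zero at the start; "torque": the same for the moment, N m; "gripper_width": finger opening in m; "grasp_force": force on a finger pad.
Only numpy, scipy, OpenCV 4.12 (cv2) and the standard library are available. Lean on these libraries where they do the work, as an engineer would, in place of code of your own. Each camera call takes 0.05 s, during which the arm holds its last target. There are 200 camera calls.

## Working session

There is one attempt and no reset: what is moved stays moved. The work goes in short steps, Python scripts to look and compute and a tool call to move; the robot and the scene stay as the last step left them, time stands still between calls to the robot, and variables do not carry over. Pictures are saved under pics/ and viewed, at most 10 in all, crops included, and the job is handed in when it is done.

Besides the shell and the picture viewer there is one more tool, called after "Request:" as a command line: name --argument value ..., lists and objects as JSON in quotes. step_arm: Moves the arm, as the interface text tells. Its arguments: {"type":"object","properties":{"delta_rot":{"type":"array","items":{"type":"array","items":{"type":"number"}}},"dp":{"type":"array","items":{"type":"array","items":{"type":"number"}}},"hand":{"type":"array","items":{"type":"number"}},"squeeze":{"type":"number"}},"required":["delta_rot","dp","hand"]}

```bash
mkdir -p pics; cat > h.py <<'E'
import numpy as np, cv2
from station import readout, eyes, order, nets
from scipy.spatial.transform import Rotation as R
def ray(cam,uv):
    m=eyes.camera_model(cam); d=np.array([(uv[0]-m['cx'])/m['fx'],-(uv[1]-m['cy'])/m['fy'],-1.])
    P=np.array(m['pose']); v=P[:3,:3]@d; return P[:3,3],v/np.linalg.norm(v)
def atz(cam,uv,z):
    o,v=ray(cam,uv); return o+v*(z-o[2])/v[2]
def tri(rays):
    A=sum(np.eye(3)-np.outer(v,v) for o,v in rays); b=sum((np.eye(3)-np.outer(v,v))@o for o,v in rays)
    return np.linalg.solve(A,b)
def proj(cam,p):
    m=eyes.camera_model(cam); P=np.array(m['pose']); c=P[:3,:3].T@(np.array(p)-P[:3,3])
    return [m['cx']+m['fx']*c[0]/-c[2], m['cy']-m['fy']*c[1]/-c[2]]
E
python3 - <<'E'
from h import *
print(readout.get_state())
ims=[]
for c in ['scene','top']:
    im=eyes.capture(c); cv2.imwrite(f'pics/{c}0.png',im[:,:,::-1]); m=eyes.camera_model(c); print(c,m)
    for t in ['stand','dish','dish_bar','dish_tab','ball','green_mark','yellow_mark','gauge','knob_grip']:
        r=nets.search_frame(c,t); print(t,[(np.round(x['uv'],1).tolist(),round(x['score'],2)) for x in r[:2]])
E
```

```text
{'time_s': 0.0, 'joints': array([-1.19160775e+00,  3.00471647e-01,  1.52155447e+00, -2.52241184e-05,
        1.32072747e+00, -6.65877818e-02]), 'joint_velocities': array([-2.83051505e-04, -1.63953536e-03, -2.46375864e-03, -1.06173252e-03,
       -4.76859029e-04,  4.09913951e-05]), 'effort': array([ 3.54967859e-03, -5.43495405e+01, -3.61786401e+01,  7.69306189e-05,
        4.08900800e-03,  2.63768996e-06]), 'tcp_pos': array([ 0.2370499 , -0.49603884,  0.23073228]), 'tool_rot': array([-3.14043267e+00, -5.28686974e-05,  4.45782584e-01]), 'ft_force': array([-0.62468203,  0.40662852,  0.55406165]), 'torque': array([ 0.04087995,  0.04372542, -0.01259988]), 'grasp_force': 0.0, 'gripper_width': 0.08571325984366744}
scene {'fx': 499.02248821592286, 'fy': 499.02248821592286, 'cx': 323.1464616377225, 'cy': 201.26842740934705, 'pose': array([[-0.87540085,  0.32993729, -0.35329128,  0.04283723],
       [-0.48324057, -0.57866665,  0.65698056,  0.88380371],
       [ 0.0123245 ,  0.74584603,  0.66600436,  1.06357891],
       [ 0.        ,  0.        ,  0.        ,  1.        ]])}
stand [([340.2, 212
[... 308 characters left out ...]
{'fx': 403.534002740949, 'fy': 403.534002740949, 'cx': 317.81527449038134, 'cy': 203.7944408219241, 'pose': array([[-0.02012935,  0.99567838, -0.09066076,  0.47931373],
       [-0.99944773, -0.01764141,  0.02816061, -0.06462078],
       [ 0.02643953,  0.09117754,  0.9954836 ,  1.24908897],
       [ 0.        ,  0.        ,  0.        ,  1.        ]])}
stand [([324.6, 208.9], 0.81)]
dish [([344.6, 221.5], 0.74)]
dish_bar [([341.2, 219.7], 0.55)]
dish_tab [([342.4, 221.8], 0.93), ([396.3, 260.5], 0.23)]
ball []
green_mark [([314.7, 214.2], 0.57), ([325.6, 223.4], 0.49)]
yellow_mark [([370.7, 222.5], 0.48)]
gauge [([235.7, 237.4], 0.74), ([414.1, 267.0], 0.72)]
knob_grip [([236.9, 236.5], 0.7)]
```

```bash
python3 - <<'E'
import cv2
t=cv2.imread('pics/top0.png'); s=cv2.imread('pics/scene0.png')
cv2.imwrite('pics/tc.png',cv2.resize(t[140:340,180:446],(798,600),interpolation=cv2.INTER_CUBIC))
cv2.imwrite('pics/sc.png',cv2.resize(s[130:330,180:446],(798,600),interpolation=cv2.INTER_CUBIC))
E
```

```text
(no output)
```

View pics/tc.png

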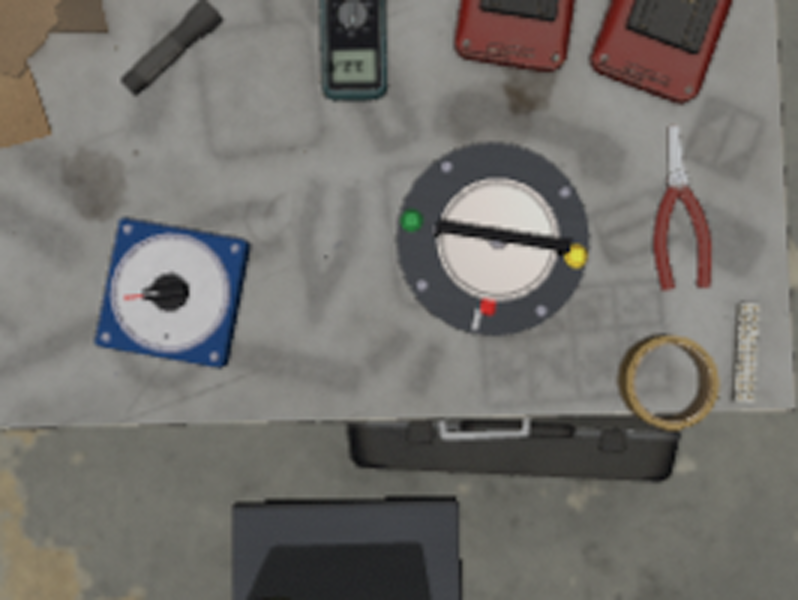

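View pics/sc.png

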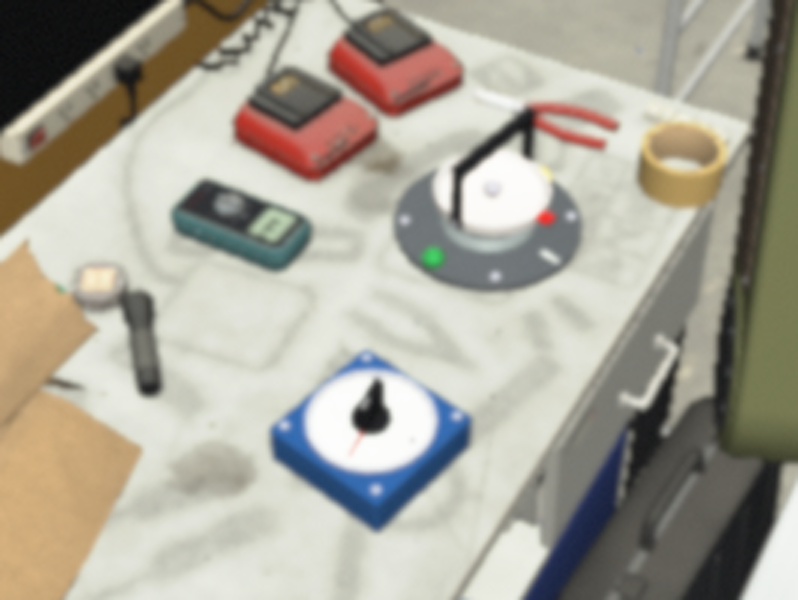

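The top view is a 3x crop with offset (180,140). It shows:
- The gauge is at about (237,237), with the pointer to the image left and the stop pin below.
- The stand and dish are at about (344,219).
- Green is at (317,214), yellow at (372,225) and the red tab at (343,243).

The scene view agrees, and the ball is in the middle of the dish. Next I'll measure by segmentation.

```bash
cat > seg.py <<'E'
from h import *
def blobs(im,lo,hi,box,minA=6):
    x0,y0,x1,y1=box; h=cv2.cvtColor(np.ascontiguousarray(im[y0:y1,x0:x1]),cv2.COLOR_RGB2HSV)
    m=cv2.inRange(h,np.array(lo),np.array(hi)); n,l,s,c=cv2.connectedComponentsWithStats(m)
    i=[k for k in range(1,n) if s[k,4]>=minA]; i.sort(key=lambda k:-s[k,4])
    return [((c[k]+[x0,y0]),s[k,4],(l==k),(x0,y0)) for k in i]
E
python3 - <<'E'
from seg import *
T=cv2.imread('pics/top0.png')[:,:,::-1]; S=cv2.imread('pics/scene0.png')[:,:,::-1]
bx={'T':(300,180,390,262),'S':(300,150,390,235)}
C={'green':((45,120,50),(85,255,255)),'yellow':((22,120,120),(35,255,255)),'red':((0,160,120),(6,255,255))}
for k,(lo,hi) in C.items():
    r=[]
    for cam,im,b in(('top',T,bx['T']),('scene',S,bx['S'])):
        q=blobs(im,lo,hi,b,3); print(k,cam,[(np.round(x[0],1).tolist(),int(x[1])) for x in q[:3]])
        if q: r.append(ray(cam,q[0][0]))
    z={'green':.013,'yellow':.013,'red':.056}[k]
    print('  tri',np.round(tri(r),4) if len(r)>1 else '', 'topz',np.round(atz('top',blobs(T,lo,hi,bx['T'],3)[0][0],z),4))
# gauge: blue square at z=.045, corners
for cam,im,b in(('top',T,(205,205,270,270)),('scene',S,(260,235,345,315))):
    q=blobs(im,(100,110,60),(125,255,255),b,50)[0]
    ys,xs=np.nonzero(q[2]); pts=np.stack([xs+q[3][0],ys+q[3][1]],1).astype(np.float32)
    if cam=='top':
        rr=cv2.minAreaRect(pts); print('gauge rect',rr)
    # white dial ellipse
    q=blobs(im,(0,0,170),(180,60,255),b,50)
    ys,xs=np.nonzero(q[0][2]); p=np.stack([xs+q[0][3][0],ys+q[0][3][1]],1).astype(np.float32)
    hull=cv2.convexHull(p); e=cv2.fitEllipse(hull); print(cam,'dial',e,'->',np.round(atz(cam,e[0],.045),4))
    # dark knob
    q=blobs(im,(0,0,0),(180,255,70),b,10); print('dark',[(np.round(x[0],1).tolist(),int(x[1])) for x in q[:3]])
    q2=blobs(im,(0,70,100),(8,255,255),b,3)+blobs(im,(170,70,100),(180,255,255),b,3); print('ptr',[(np.round(x[0],1).tolist(),int(x[1]), np.round(atz(cam,x[0],.046),4).tolist()) for x in q2[:3]])
# dish rim white ellipse and flange
for cam,im,b in(('top',T,(300,180,390,262)),('scene',S,(300,150,390,235))):
    q=blobs(im,(0,0,185),(180,60,255),b,50); m=np.zeros(im.shape[:2],np.uint8)
    pts=[]
    for x in q[:2]:
        ys,xs=np.nonzero(x[2]); pts.append(np.stack([xs+x[3][0],ys+x[3][1]],1))
    e=cv2.fitEllipse(cv2.convexHull(np.concatenate(pts).astype(np.float32))); print(cam,'dish',[int(x[1]) for x in q[:3]],e,np.round(atz(cam,e[0],.056),4))
E
```

```text
green top [([316.8, 213.0], 40)]
green scene [([323.8, 215.4], 35)]
  tri [ 0.5646 -0.0953  0.0149] topz [ 0.5634 -0.096   0.013 ]
yellow top [([371.7, 225.0], 43)]
yellow scene []
  tri  topz [ 0.5236 -0.2638  0.013 ]
red top [([342.1, 242.1], 19)]
red scene [([304.6, 159.5], 79), ([361.5, 202.2], 10)]
  tri [ 0.5429 -0.1066  0.2369] topz [ 0.4734 -0.1676  0.056 ]
gauge rect ((236.82693481445312, 237.3654022216797), (42.949432373046875, 43.53778076171875), 11.309932708740234)
top dial ((236.33412170410156, 237.11676025390625), (35.116878509521484, 36.054039001464844), 38.69684600830078) -> [0.4942 0.1445 0.045 ]
dark [([236.1, 237.1], 111), ([258.4, 241.3], 65)]
ptr [([224.4, 238.4], 7, [0.4911, 0.1793, 0.046])]Traceback (most recent call last):
  File "<stdin>", line 21, in <module>
cv2.error: OpenCV(4.12.0) /io/opencv/modules/imgproc/src/shapedescr.cpp:361: error: (-201:Incorrect size of input array) There should be at least 5 points to fit the ellipse in function 'fitEllipseNoDirect'
```

```bash
python3 - <<'E'
from seg import *
T=cv2.imread('pics/top0.png')[:,:,::-1]; S=cv2.imread('pics/scene0.png')[:,:,::-1]
def pts(q): 
    ys,xs=np.nonzero(q[2]); return np.stack([xs+q[3][0],ys+q[3][1]],1).astype(np.float32)
def ell(im,box,v,k=1,A=20):
    q=blobs(im,(0,0,v),(180,60,255),box,A)[:k]; return cv2.fitEllipse(cv2.convexHull(np.concatenate([pts(x) for x in q]))),[int(x[1]) for x in q]
def hullrays(e,cam,c3,r):  # expected centre of projected circle -> refine centre by least squares later
    return None
from scipy.optimize import least_squares
th=np.linspace(0,2*np.pi,60)
def circ_fit(obs,r,z0,free_z):
    # find circle centre such that fitted ellipse centre of its projection matches in the cams
    def res(p):
        o=[]
        z=p[2] if free_z else z0
        for cam,uv in obs:
            P=np.array([proj(cam,[p[0]+r*np.cos(t),p[1]+r*np.sin(t),z]) for t in th],np.float32)
            o+=list(np.array(cv2.fitEllipse(P)[0])-uv)
        return o
    s=least_squares(res,[obs0[0],obs0[1],z0],diff_step=1e-3); return s.x,np.round(s.fun,2)
eS,a=ell(S,(270,240,340,300),150); eT,b=ell(T,(205,205,270,270),170); print('dial',eS,a,eT,b)
obs0=[.494,.1445]; print(circ_fit([('top',eT[0]),('scene',eS[0])],.05,.045,True))
dS,a=ell(S,(320,170,370,215),185,3); dT,b=ell(T,(300,180,390,262),185,2); print('dish',dS,a,dT,b)
obs0=[.543,-.18]; print(circ_fit([('top',dT[0]),('scene',dS[0])],.06,.056,True)); print('top only',circ_fit([('top',dT[0])],.06,.056,False))
# bar in top: dark thin
q=blobs(T,(0,0,0),(180,255,45),(322,205,378,232),30); print([(np.round(x[0],1).tolist(),int(x[1])) for x in q])
p=pts(q[0]); l=cv2.fitLine(p,cv2.DIST_L2,0,.01,.01).ravel(); t=(p-l[2:])@l[:2]; e=[l[2:]+l[:2]*t.min(),l[2:]+l[:2]*t.max()]
w=[atz('top',x,.115) for x in e]; print('bar',np.round(w,4),'mid',(w[0]+w[1])/2,'len',np.linalg.norm(w[0]-w[1]),'ang',np.degrees(np.arctan2(*(w[0]-w[1])[[1,0]])))
m=cv2.inRange(cv2.cvtColor(np.ascontiguousarray(S),cv2.COLOR_RGB2HSV),(0,0,0),(180,255,60))
y,x=np.nonzero(m[160:210,325:362]); 
print('\n'.join(''.join('#' if v else '.' for v in r) for r in m[160:210,325:362]))
# knob
q=blobs(T,(0,0,0),(180,255,60),(222,225,250,250),20)[0]; p=pts(q); l=cv2.fitLine(p,cv2.DIST_L2,0,.01,.01).ravel(); print('knob',q[0],q[1],'dir',l[:2], np.round(atz('top',q[0],.07),4))
print('\n'.join(''.join('%4d'%v for v in r) for r in T[228:246,218:250].min(2)))
E
```

```text
dial ((313.650634765625, 264.54034423828125), (66.4908218383789, 102.02579498291016), 109.7320556640625) [2777] ((236.33412170410156, 237.11676025390625), (35.116878509521484, 36.054039001464844), 38.69684600830078) [813]Traceback (most recent call last):
  File "<stdin>", line 22, in <module>
  File "<stdin>", line 20, in circ_fit
    return func(*args, **kwargs)
    result = trf(vector_fun.fun, vector_fun.jac, x0, f0, J0, lb, ub, ftol, xtol,
                 gtol, max_nfev, x_scale, loss_function, tr_solver,
                 tr_options.copy(), verbose, callback=callback_wrapped)
    return trf_no_bounds(
        fun, jac, x0, f0, J0, ftol, xtol, gtol, max_nfev, x_scale,
        loss_function, tr_solver, tr_options, verbose, callback=callback)
    f_new = fun(x_new)
    self._update_fun()
    ~~~~~~~~~~~~~~~~^^
    self.f = self.fun_wrapped(xp_copy(self.x))
             ~~~~~~~~~~~~~~~~^^^^^^^^^^^^^^^^^
    return np.atleast_1d(self.fun(x))
                         ~~~~~~~~^^^
    return self.f(x, *self.args, **self.kwargs)
           ~~~~~~^^^^^^^^^^^^^^^^^^^^^^^^^^^^^^
  File "<stdin>", line 17, in res
  File "h.py", line 13, in proj
    m=eyes.camera_model(cam); P=np.array(m['pose']); c=P[:3,:3].T@(np.array(p)-P[:3,3])
ValueError: time passes only in moves, steps and waits
```

```bash
python3 - <<'E'
import re
s=open('h.py').read().replace("def ray","_M={}\ndef cm(c):\n    if c not in _M: _M[c]=eyes.camera_model(c)\n    return _M[c]\ndef ray",1).replace("m=eyes.camera_model(cam)","m=cm(cam)")
s+='''
def pts(q):
    ys,xs=np.nonzero(q[2]); return np.stack([xs+q[3][0],ys+q[3][1]],1).astype(np.float32)
'''
open('h.py','w').write(s)
E
python3 - <<'E'
from seg import *
T=cv2.imread('pics/top0.png')[:,:,::-1]; S=cv2.imread('pics/scene0.png')[:,:,::-1]
def ell(im,box,v,k=1,A=20):
    q=blobs(im,(0,0,v),(180,60,255),box,A)[:k]; return cv2.fitEllipse(cv2.convexHull(np.concatenate([pts(x) for x in q]))),[int(x[1]) for x in q]
eS,a=ell(S,(279,250,328,291),225); eT,b=ell(T,(205,205,270,270),170); print('dial',eS,a)
print(tri([ray('top',eT[0]),ray('scene',eS[0])]))
dS,a=ell(S,(322,170,368,206),225,2); dT,b=ell(T,(300,180,390,262),185,2); print('dish',dS,a,dT,b)
print(tri([ray('top',dT[0]),ray('scene',dS[0])]), 'top z.056',atz('top',dT[0],.056))
q=blobs(T,(0,0,0),(180,255,45),(322,205,378,232),30); print([(np.round(x[0],1).tolist(),int(x[1])) for x in q])
p=pts(q[0]); l=cv2.fitLine(p,cv2.DIST_L2,0,.01,.01).ravel(); t=(p-l[2:])@l[:2]; e=[l[2:]+l[:2]*t.min(),l[2:]+l[:2]*t.max()]
w=[atz('top',x,.115) for x in e]; print('bar',np.round(w,4),'mid',(w[0]+w[1])/2,'len',np.linalg.norm(w[0]-w[1]),'ang',np.degrees(np.arctan2(*(w[0]-w[1])[[1,0]])))
m=cv2.inRange(cv2.cvtColor(np.ascontiguousarray(S),cv2.COLOR_RGB2HSV),(0,0,0),(180,255,60))
print('\n'.join(''.join('#' if v else '.' for v in r) for r in m[160:210,325:362]))
q=blobs(T,(0,0,0),(180,255,60),(222,225,250,250),20)[0]; p=pts(q); l=cv2.fitLine(p,cv2.DIST_L2,0,.01,.01).ravel(); print('knob',q[0],q[1],'dir',l[:2], np.round(atz('top',q[0],.07),4))
print('\n'.join(''.join('%4d'%v for v in r) for r in T[230:254,220:248].min(2)))
for c,z in (([.494,.144,.045],0),): print(proj('scene',c),proj('top',c))
E
```

```text
dial ((303.17449951171875, 269.87835693359375), (32.50107955932617, 42.71624755859375), 87.03494262695312) [900]
[0.49541123 0.14488485 0.04600507]
dish ((340.5733947753906, 186.4745635986328), (35.387977600097656, 47.318077087402344), 118.76951599121094) [568, 73] ((345.9892272949219, 219.0371551513672), (36.14939498901367, 37.1072998046875), 166.04898071289062) [451, 359]
[ 0.54569031 -0.17600057  0.0792321 ] top z.056 [ 0.5411118  -0.18101666  0.056     ]
[([347.9, 218.4], 147)]
bar [[ 0.5509 -0.1177  0.115 ]
 [ 0.5291 -0.2407  0.115 ]] mid [ 0.54001847 -0.1791872   0.115     ] len 0.1248547274953648 ang 79.94657969189504
.....................................
.....................................
.....................................
.....................................
.....................................
.....................................
.....................................
...............................#.....
.............................###.....
............................####.....
...........................#####.....
..........................######.....
...........
[... 3663 characters left out ...]
85 184
  95 139 136 149 176 183 184 185 185 184 184 186 186 185 184 185 185 186 184 185 185 185 183 183 184 185 184 184
  50  99 135 134 149 176 185 186 186 186 185 186 185 184 185 186 186 186 186 184 184 185 185 185 185 185 184 184
  31  50 100 136 134 161 180 184 186 185 184 185 184 186 173 140 170 186 186 185 185 185 187 186 186 186 179 165
  33  34  52 101 136 152 163 174 182 184 182 184 184 185 168 131 169 188 187 184 184 185 186 186 186 176 160 149
  33  33  31  51  89 138 151 145 148 169 181 183 182 184 180 175 184 188 186 185 185 186 186 177 162 154 147 124
[np.float64(304.29898158400476), np.float64(270.1571204534924)] [np.float64(236.49503102776103), np.float64(237.19737091856888)]
```

Request:
step_arm --delta_rot '[[0,0,-1.2],[0,0,-1.2],[0,0,-1.2],[0,0,-1.2],[0,0,-1.2],[0,0,-1.2],[0,0,-1.2],[0,0,-1.2]]' --dp '[[12.7,-11.7,0.7],[12.7,-11.7,0.7],[12.7,-11.7,0.7],[12.7,-11.7,0.7],[12.7,-11.7,0.7],[12.7,-11.7,0.7],[12.7,-11.7,0.7],[12.7,-11.7,0.7]]' --hand '[45,45,45,45,45,45,45,45]' --squeeze 25

```text
time_s: 1.67
tcp_pos: [0.3611, -0.1851, 0.218]
tool_rot: [3.141, 0.0, 1.452]
ft_force: [0.9, -0.7, 1.0]
gripper_width: 0.0452
grasp_force: 0.0
```

```bash
cat > go.py <<'E'
import sys; from h import *
s=readout.get_state(); x,y,z,yaw=map(float,sys.argv[1:5])
Rt=R.from_euler('xyz',s['tool_rot']); G=R.from_euler('xyz',[np.pi,0,yaw])
print('t',round(s['time_s'],2),'tcp',np.round(s['tcp_pos'],4),'rpy',np.round(s['tool_rot'],4),'q',np.round(s['joints'],2),'F',np.round(s['ft_force'],1),'M',np.round(s['torque'],2),'w',round(s['gripper_width'],4),'g',round(s['grasp_force'],1))
print('dp',np.round(Rt.inv().apply(np.array([x,y,z])-s['tcp_pos'])/.04,3),'rot',np.round((Rt.inv()*G).as_rotvec(),4))
E
python3 go.py .495 .1447 .13 1.66
```

```text
t 1.67 tcp [ 0.3611 -0.1851  0.218 ] rpy [3.1408e+00 3.0000e-04 1.4516e+00] q [-0.56 -0.02  1.91  0.    1.24 -0.44] F [ 0.9 -0.7  1. ] M [ 0.02 -0.02  0.06] w 0.0452 g 0.0
dp [8.586 2.342 2.198] rot [ 0.0007  0.0004 -0.2084]
```

Request:
step_arm --delta_rot '[[0,0,-0.2],[0,0,-0.2],[0,0,-0.2],[0,0,-0.2],[0,0,-0.2],[0,0,-0.2],[0,0,-0.2],[0,0,-0.2]]' --dp '[[8.4,2.3,1.0],[8.4,2.3,1.0],[8.4,2.3,1.0],[8.4,2.3,1.0],[8.4,2.3,1.0],[8.4,2.3,1.0],[8.4,2.3,1.0],[8.4,2.3,1.0]]' --hand '[45,45,45,45,45,45,45,45]'

```text
time_s: 2.33
tcp_pos: [0.4878, 0.1213, 0.1796]
tool_rot: [3.141, -0.0, 1.646]
ft_force: [0.4, -1.1, 0.4]
gripper_width: 0.0449
grasp_force: 0.0
```

```bash
python3 go.py .495 .1447 .13 1.66
```

```text
t 2.33 tcp [0.4878 0.1213 0.1796] rpy [ 3.1411 -0.      1.6461] q [ 0.17  0.25  1.72 -0.    1.18  0.1 ] F [ 0.4 -1.1  0.4] M [-0.01 -0.04 -0.01] w 0.0449 g 0.0
dp [0.57  0.223 1.241] rot [ 0.0005 -0.     -0.0139]
```

Request:
step_arm --delta_rot '[[0,0,0],[0,0,0],[0,0,0],[0,0,0],[0,0,0],[0,0,0],[0,0,0],[0,0,0]]' --dp '[[0.4,0.2,0.6],[0.4,0.2,1.2],[0.4,0.2,1.2],[0.4,0.2,1.2],[0.4,0.2,1.2],[0.4,0.2,1.2],[0.4,0.2,1.2],[0.4,0.2,1.2]]' --hand '[45,45,45,45,45,45,45,45]'

```text
time_s: 3.0
tcp_pos: [0.4946, 0.1352, 0.1328]
tool_rot: [3.14, -0.0, 1.645]
ft_force: [-0.2, -0.4, -0.1]
gripper_width: 0.0449
grasp_force: 0.0
```

```bash
python3 go.py .495 .1447 .056 1.66; python3 - <<'E'
from h import *
im=eyes.capture('scene'); cv2.imwrite('pics/s1.png',cv2.resize(im[180:320,220:400],(771,600),interpolation=cv2.INTER_CUBIC)[:,:,::-1])
E
```

```text
t 3.0 tcp [0.4946 0.1352 0.1328] rpy [ 3.1400e+00 -2.0000e-04  1.6451e+00] q [0.2  0.32 1.73 0.   1.08 0.12] F [-0.2 -0.4 -0.1] M [-0.01 -0.01  0.03] w 0.0449 g 0.0
dp [0.235 0.025 1.919] rot [ 0.0016 -0.0002 -0.0149]
```

View pics/s1.png

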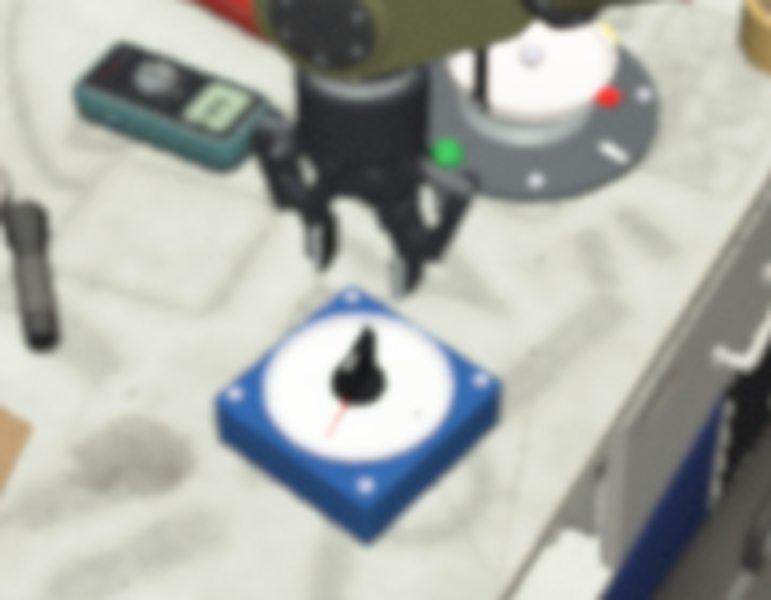

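The gripper is above the knob at about (360,370) in the crop, with the fingers spread across the bar and the red pointer along the bar line. I'll go down and grip lightly.

Request:
step_arm --delta_rot '[[0,0,-0.015],[0,0,-0.015],[0,0,-0.015],[0,0,-0.015],[0,0,-0.015],[0,0,-0.015],[0,0,-0.015],[0,0,-0.015]]' --dp '[[0.22,0.02,0.3],[0.22,0.02,0.7],[0.22,0.02,1.1],[0.22,0.02,1.4],[0.22,0.02,1.7],[0.22,0.02,1.9],[0.22,0.02,1.9],[0.22,0.02,1.9]]' --hand '[45,45,45,45,45,45,45,45]'

```text
time_s: 3.72
tcp_pos: [0.4942, 0.1446, 0.0555]
tool_rot: [-3.141, 0.0, 1.661]
ft_force: [-0.0, -0.2, 0.7]
gripper_width: 0.0448
grasp_force: 0.0
```

Request:
step_arm --delta_rot '[[0,0,0],[0,0,0],[0,0,0],[0,0,0],[0,0,0],[0,0,0],[0,0,0],[0,0,0]]' --dp '[[0,0,0],[0,0,0],[0,0,0],[0,0,0],[0,0,0],[0,0,0],[0,0,0],[0,0,0]]' --hand '[30,22,16,12,8,8,8,8]' --squeeze 25

```text
time_s: 4.38
tcp_pos: [0.4948, 0.1444, 0.0563]
tool_rot: [3.14, -0.0, 1.661]
ft_force: [1.1, -0.0, 6.3]
gripper_width: 0.0114
grasp_force: 25.9
```

```bash
python3 go.py .495 .1447 .056 2.97
```

```text
t 4.38 tcp [0.4948 0.1444 0.0563] rpy [ 3.1403e+00 -1.0000e-04  1.6609e+00] q [ 0.21  0.44  1.78 -0.    0.92  0.12] F [ 1.1 -0.   6.3] M [ 0.04 -0.06  0.05] w 0.0114 g 25.9
dp [0.006 0.005 0.008] rot [ 1.2000e-03  8.0000e-04 -1.3091e+00]
```

Request:
step_arm --delta_rot '[[0,0,0],[0,0,-0.1],[0,0,-0.2],[0,0,-0.3],[0,0,-0.4],[0,0,-0.5],[0,0,-0.6],[0,0,-0.7]]' --dp '[[0,0,-0.05],[0,0,-0.05],[0,0,-0.05],[0,0,-0.05],[0,0,-0.05],[0,0,-0.05],[0,0,-0.05],[0,0,-0.05]]' --hand '[8,8,8,8,8,8,8,8]'

```text
time_s: 5.05
tcp_pos: [0.4947, 0.1443, 0.0567]
tool_rot: [3.141, 0.0, 2.366]
ft_force: [12.6, 2.1, -17.2]
gripper_width: 0.0111
grasp_force: 26.9
```

Request:
step_arm --delta_rot '[[0,0,-0.08],[0,0,-0.16],[0,0,-0.24],[0,0,-0.32],[0,0,-0.4],[0,0,-0.46],[0,0,-0.5],[0,0,-0.5]]' --dp '[[0,0,0],[0,0,0],[0,0,0],[0,0,0],[0,0,0],[0,0,0],[0,0,0],[0,0,0]]' --hand '[8,8,8,8,8,8,8,8]'

```text
time_s: 5.72
tcp_pos: [0.4948, 0.1444, 0.0568]
tool_rot: [3.141, 0.001, 2.863]
ft_force: [12.4, 2.3, -17.9]
gripper_width: 0.0113
grasp_force: 26.7
```

```bash
python3 go.py .495 .1447 .056 2.97; python3 - <<'E'
from h import *
im=eyes.capture('scene'); cv2.imwrite('pics/s2.png',cv2.resize(im[235:315,260:350],(675,600),interpolation=cv2.INTER_CUBIC)[:,:,::-1])
E
```

```text
t 5.72 tcp [0.4948 0.1444 0.0568] rpy [3.1412e+00 8.0000e-04 2.8634e+00] q [ 0.21  0.44  1.78 -0.    0.92 -1.08] F [ 12.4   2.3 -17.9] M [ 0.33 -2.02  0.07] w 0.0113 g 26.7
dp [-0.004  0.01   0.019] rot [ 0.0003  0.0008 -0.1066]
```

View pics/s2.png

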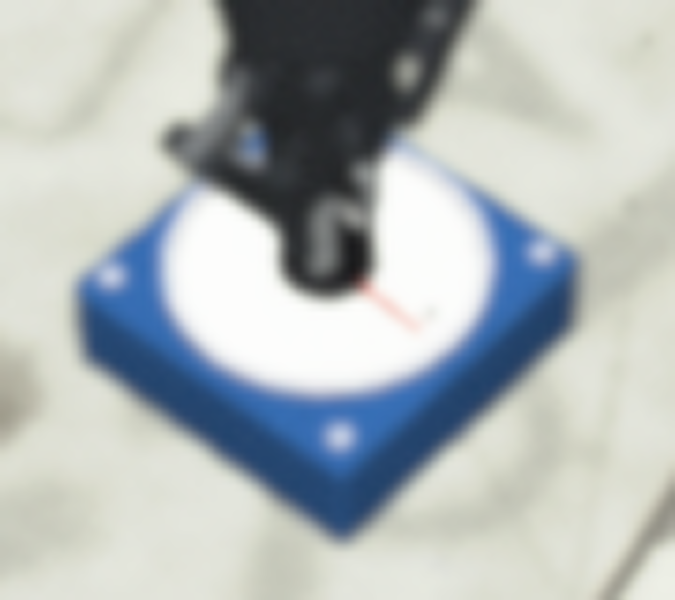

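The pointer is a few degrees short of the stop pin at (430,313) in the crop. I'll keep turning in small steps and watch the moment, easing the small vertical pull at the same time.

Request:
step_arm --delta_rot '[[0,0,-0.02],[0,0,-0.04],[0,0,-0.06],[0,0,-0.08],[0,0,-0.1],[0,0,-0.11],[0,0,-0.12],[0,0,-0.12]]' --dp '[[0,0,0.03],[0,0,0.03],[0,0,0.03],[0,0,0.03],[0,0,0.03],[0,0,0.03],[0,0,0.03],[0,0,0.03]]' --hand '[8,8,8,8,8,8,8,8]'

```text
time_s: 6.43
tcp_pos: [0.4949, 0.1444, 0.0567]
tool_rot: [3.141, 0.001, 2.981]
ft_force: [6.0, 0.4, -2.5]
gripper_width: 0.0116
grasp_force: 34.6
```

```bash
python3 go.py .495 .1447 .056 2.97
```

```text
t 6.43 tcp [0.4949 0.1444 0.0567] rpy [3.1408e+00 1.3000e-03 2.9805e+00] q [ 0.21  0.44  1.78  0.    0.92 -1.2 ] F [ 6.   0.4 -2.5] M [ 0.05 -1.04 -0.74] w 0.0116 g 34.6
dp [-0.001  0.007  0.017] rot [0.0008 0.0013 0.0105]
```

The moment about z rose to -0.74 N m, so the knob is on its stop. I'll release and lift.

Request:
step_arm --delta_rot '[[0,0,0],[0,0,0],[0,0,0],[0,0,0],[0,0,0],[0,0,0],[0,0,0],[0,0,0]]' --dp '[[0,0,0],[0,0,0],[0,0,0],[0,0,0],[0,0,-0.3],[0,0,-1.0],[0,0,-2.0],[0,0,-3.0]]' --hand '[20,30,40,40,40,40,40,40]'

```text
time_s: 7.1
tcp_pos: [0.4936, 0.1442, 0.1774]
tool_rot: [-3.141, -0.002, 2.981]
ft_force: [-0.0, 1.3, -0.2]
gripper_width: 0.0399
grasp_force: 0.0
```

Request:
step_arm --delta_rot '[[0,0,0.6],[0,0,1.2],[0,0,1.58],[0,0,1.58],[0,0,1.58],[0,0,1.58],[0,0,1.58],[0,0,1.58]]' --dp '[[0,0,-1],[0,2,-1],[-0.5,8,-1],[-0.5,8,-1],[-0.5,8,-1],[-0.5,8,-1],[-0.5,8,-1],[-0.5,8,-1]]' --hand '[60,60,60,60,60,60,60,60]'

```text
time_s: 7.77
tcp_pos: [0.5573, 0.4257, 0.2164]
tool_rot: [-3.141, 0.0, 1.99]
ft_force: [0.7, -0.4, 0.7]
gripper_width: 0.0598
grasp_force: 0.0
```

```bash
python3 go.py .54 -.179 .2 1.396
```

```text
t 7.77 tcp [0.5573 0.4257 0.2164] rpy [-3.1413e+00  1.0000e-04  1.9904e+00] q [ 0.6   0.66  1.03 -0.    1.45  0.18] F [ 0.7 -0.4  0.7] M [-0.04 -0.06 -0.02] w 0.0598 g 0.0
dp [-13.63   -6.553   0.413] rot [-3.000e-04  2.000e-04  5.944e-01]
```

I got the sign of the traverse wrong. It stayed in free air with no contact, so I'm heading back toward the dish. The gauge is unobstructed now, so I'll check the pointer first.

```bash
python3 - <<'E'
from h import *
im=eyes.capture('top'); s=eyes.capture('scene')
a=cv2.resize(im[205:270,205:270],(400,400),interpolation=cv2.INTER_CUBIC); b=cv2.resize(s[235:315,264:344],(400,400),interpolation=cv2.INTER_CUBIC)
cv2.imwrite('pics/g3.png',np.hstack([a,b])[:,:,::-1])
E
```

```text
(no output)
```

View pics/g3.png

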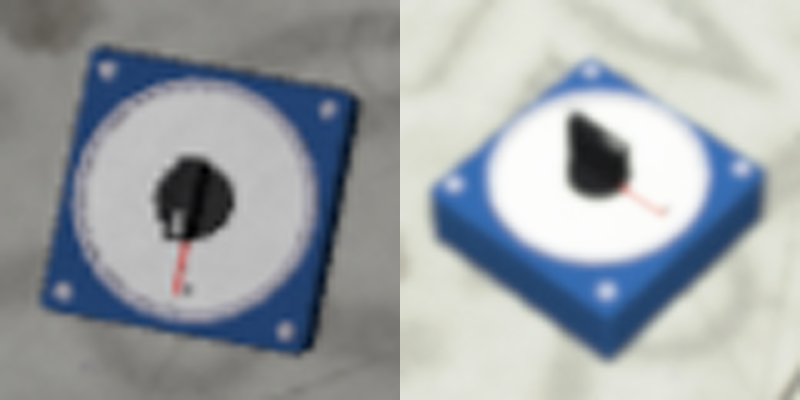

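Request:
step_arm --delta_rot '[[0,0,0.1],[0,0,0.2],[0,0,0.3],[0,0,0.4],[0,0,0.5],[0,0,0.59],[0,0,0.59],[0,0,0.59]]' --dp '[[-13.6,-6.5,0],[-13.6,-6.5,0],[-13.6,-6.5,0],[-13.6,-6.5,0],[-13.6,-6.5,0],[-13.6,-6.5,0],[-13.6,-6.5,0],[-13.6,-6.5,0]]' --hand '[50,50,50,50,50,50,50,50]'

```text
time_s: 8.53
tcp_pos: [0.5499, 0.0882, 0.2167]
tool_rot: [3.142, 0.0, 1.407]
ft_force: [0.9, 0.1, 0.1]
gripper_width: 0.05
grasp_force: 0.0
```

```bash
python3 go.py .54 -.179 .2 1.396
```

```text
t 8.53 tcp [0.5499 0.0882 0.2167] rpy [3.1416e+00 1.0000e-04 1.4066e+00] q [ 0.09  0.33  1.52 -0.    1.29  0.26] F [0.9 0.1 0.1] M [ 0.04 -0.11  0.01] w 0.05 g 0.0
dp [-6.631  0.849  0.418] rot [0.     0.0001 0.0106]
```

In the top view the pointer tip at (177,290) rests against the pin at (188,290), so it's home. I'll move above the dish and refine the bar position from both saved views.

Request:
step_arm --delta_rot '[[0,0,0.01],[0,0,0.01],[0,0,0.01],[0,0,0.01],[0,0,0.01],[0,0,0.01],[0,0,0.01],[0,0,0.01]]' --dp '[[-6.2,0.85,0.4],[-6.2,0.85,0.4],[-6.2,0.85,0.4],[-6.2,0.85,0.4],[-6.2,0.85,0.4],[-6.2,0.85,0.4],[-6.2,0.85,0.4],[-6.2,0.85,0.4]]' --hand '[50,50,50,50,50,50,50,50]'

```text
time_s: 9.2
tcp_pos: [0.5428, -0.1618, 0.2002]
tool_rot: [-3.141, -0.0, 1.393]
ft_force: [1.2, 0.6, 0.5]
gripper_width: 0.0502
grasp_force: 0.0
```

```bash
python3 go.py .54 -.179 .2 1.396; python3 - <<'E'
from seg import *
from scipy.optimize import least_squares
T=cv2.imread('pics/top0.png')[:,:,::-1]; S=cv2.imread('pics/scene0.png')[:,:,::-1]
# top: intensity-weighted dark bar; ends and line
p=pts(blobs(T,(0,0,0),(180,255,60),(322,205,378,232),30)[0]); l=cv2.fitLine(p,cv2.DIST_L2,0,.01,.01).ravel()
t=(p-l[2:])@l[:2]; eT=[l[2:]+l[:2]*t.min(),l[2:]+l[:2]*t.max()]; print('top ends',np.round(eT,1))
eS=np.array([[331.5,187.0],[356.3,167.3]])  # near(+y), far(-y) ends in scene
for a,b in zip(eT,eS):
    r=[ray('top',a),ray('scene',b)]; print('tri end',np.round(tri(r),4))
# reproject hypothesis models: bar at z .123 top face corners, tab, rim for yaw and centre
mid=tri([ray('top',(eT[0]+eT[1])/2),ray('scene',(eS[0]+eS[1])/2)]); print('mid',mid)
# scene side: bar line distance for hypothesised centre
for name,c in (('bar',(.5397,-.1786)),('marks',(.5435,-.1799)),('rim',(.541,-.181))):
    u=np.array([np.cos(np.radians(80)),np.sin(np.radians(80))])
    for z in (.115,.12): print(name,z,'scene',[np.round(proj('scene',[*(np.array(c)+k*u),z]),1).tolist() for k in(.06,-.06)],'top',[np.round(proj('top',[*(np.array(c)+k*u),z]),1).tolist() for k in(.06,-.06)])
# ball in the scene
for c in ((.5397,-.1786),(.5435,-.1799)): print('ball scene exp',np.round(proj('scene',[*c,.054]),1))
print(nets.search_frame('scene','ball')[:1])
# flange ellipse in top
q=blobs(T,(90,20,40),(130,120,110),(300,180,390,262),200)
for x in q[:2]:
    e=cv2.fitEllipse(cv2.convexHull(pts(x))); print('flange',x[1],e,np.round(atz('top',e[0],.01),4))
E
```

```text
t 9.2 tcp [ 0.5428 -0.1618  0.2002] rpy [-3.1408e+00 -1.0000e-04  1.3934e+00] q [-0.35  0.36  1.51 -0.    1.27 -0.18] F [1.2 0.6 0.5] M [ 0.   -0.06  0.03] w 0.0502 g 0.0
dp [-0.434  0.007  0.005] rot [-0.0008 -0.0001 -0.0026]
top ends [[324.9 214.9]
 [369.8 221.6]]
tri end [ 0.5516 -0.1152  0.1195]
tri end [ 0.5313 -0.2414  0.1152]
mid [ 0.54190489 -0.17807911  0.1163047 ]
bar 0.115 scene [[333.0, 187.5], [357.0, 168.2]] top [[326.1, 215.1], [368.1, 221.7]]
bar 0.12 scene [[333.1, 186.2], [357.1, 167.0]] top [[326.2, 215.0], [368.4, 221.6]]
marks 0.115 scene [[332.1, 186.9], [356.1, 167.6]] top [[326.6, 213.8], [368.6, 220.4]]
marks 0.12 scene [[332.1, 185.6], [356.1, 166.4]] top [[326.7, 213.7], [368.8, 220.3]]
rim 0.115 scene [[333.0, 186.9], [356.9, 167.7]] top [[327.0, 214.7], [369.0, 221.3]]
rim 0.12 scene [[333.1, 185.6], [357.0, 166.4]] top [[327.1, 214.5], [369.2, 221.2]]
ball scene exp [344.5 193. ]
ball scene exp [343.6 192.3]
[]
flange 1062 ((343.961181640625, 219.31930541992188), (62.16364288330078, 62.463069915771484), 143.39723205566406) [ 0.5427 -0.1792  0.01  ]
flange 253 ((356.9676513671875, 238.92271423339844), (14.983376502990723, 40.12596130371094), 51.557186126708984) [ 0.4818 -0.2176  0.01  ]
```

Request:
step_arm --delta_rot '[[0,0,0],[0,0,0],[0,0,0],[0,0,0],[0,0,0],[0,0,0],[0,0,0],[0,0,0]]' --dp '[[-0.42,0.02,0],[-0.42,0.02,0.4],[-0.42,0.02,0.8],[-0.42,0.02,1.1],[-0.42,0.02,1.2],[-0.42,0.02,1.2],[-0.42,0.02,1.2],[-0.42,0.02,1.2]]' --hand '[50,50,50,50,50,50,50,50]'

```text
time_s: 9.92
tcp_pos: [0.542, -0.1763, 0.1535]
tool_rot: [3.14, 0.0, 1.397]
ft_force: [-0.8, -0.4, 0.3]
gripper_width: 0.0501
grasp_force: 0.0
```

```bash
python3 go.py .541 -.179 .096 1.40; python3 - <<'E'
from h import *
s=eyes.capture('scene'); cv2.imwrite('pics/s4.png',cv2.resize(s[130:235,280:400],(686,600),interpolation=cv2.INTER_CUBIC)[:,:,::-1])
E
```

```text
t 9.92 tcp [ 0.542  -0.1763  0.1535] rpy [3.1403e+00 2.0000e-04 1.3969e+00] q [-0.38  0.42  1.55  0.    1.17 -0.2 ] F [-0.8 -0.4  0.3] M [-0.01 -0.02  0.04] w 0.0501 g 0.0
dp [-0.071 -0.014  1.437] rot [ 0.0013  0.0002 -0.0031]
```

View pics/s4.png

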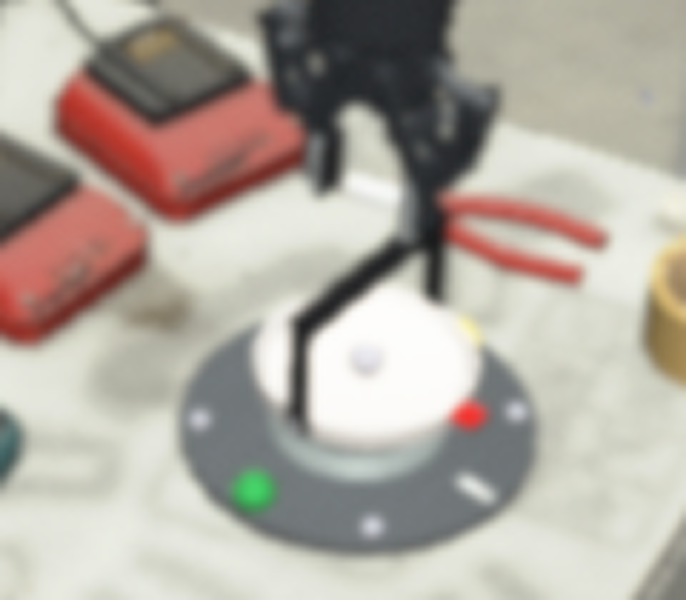

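The fingers straddle the bar. The ball is at scene pixel (344,192.6), which matches a dish centre near (0.541,-0.179). I'll descend and close slowly.

Request:
step_arm --delta_rot '[[0,0,-0.003],[0,0,-0.003],[0,0,-0.003],[0,0,-0.003],[0,0,-0.003],[0,0,-0.003],[0,0,-0.003],[0,0,-0.003]]' --dp '[[-0.07,-0.01,0.15],[-0.07,-0.01,0.35],[-0.07,-0.01,0.6],[-0.07,-0.01,0.85],[-0.07,-0.01,1.1],[-0.07,-0.01,1.3],[-0.07,-0.01,1.42],[-0.07,-0.01,1.42]]' --hand '[50,50,50,50,50,50,50,50]'

```text
time_s: 10.63
tcp_pos: [0.5402, -0.179, 0.0943]
tool_rot: [-3.14, -0.0, 1.399]
ft_force: [0.3, -0.1, 0.2]
gripper_width: 0.0499
grasp_force: 0.0
```

Request:
step_arm --delta_rot '[[0,0,0],[0,0,0],[0,0,0],[0,0,0],[0,0,0],[0,0,0],[0,0,0],[0,0,0]]' --dp '[[0,0,0],[0,0,0],[0,0,0],[0,0,0],[0,0,0],[0,0,0],[0,0,0],[0,0,0]]' --hand '[40,30,24,22,20,19,18,17.5]' --squeeze 20

```text
time_s: 11.3
tcp_pos: [0.5407, -0.1792, 0.0958]
tool_rot: [3.141, 0.0, 1.399]
ft_force: [-0.0, -0.4, -0.6]
gripper_width: 0.0176
grasp_force: 0.0
```

```bash
python3 go.py .541 -.179 .096 1.40; python3 - <<'E'
from h import *
s=eyes.capture('scene'); cv2.imwrite('pics/s5.png',cv2.resize(s[150:220,310:390],(686,600),interpolation=cv2.INTER_CUBIC)[:,:,::-1])
E
```

```text
t 11.3 tcp [ 0.5407 -0.1792  0.0958] rpy [3.1415 0.     1.3993] q [-0.38  0.49  1.6   0.    1.06 -0.21] F [-0.  -0.4 -0.6] M [ 0.02 -0.01 -0.05] w 0.0176 g 0.0
dp [ 0.006  0.007 -0.004] rot [ 0.0001  0.     -0.0007]
```

View pics/s5.png

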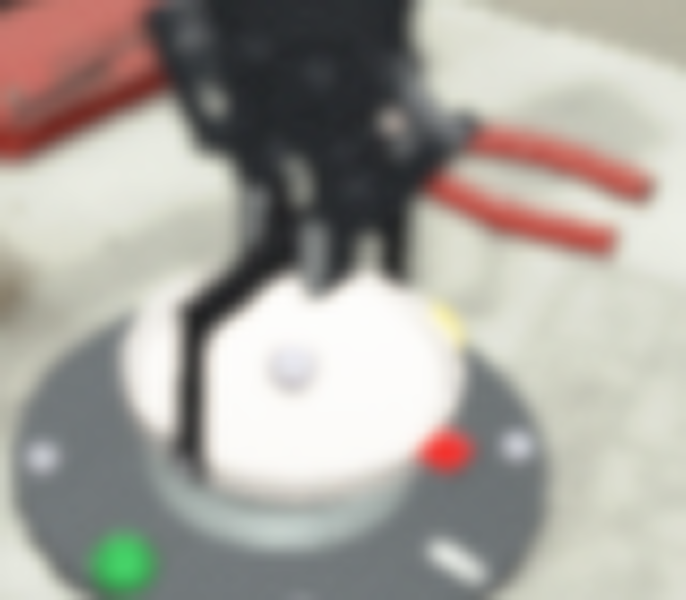

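The fingers are around the bar and the ball hasn't moved. I'll close gently now, raise the grip force, then lift slowly.

Request:
step_arm --delta_rot '[[0,0,0],[0,0,0],[0,0,0],[0,0,0],[0,0,0],[0,0,0],[0,0,0],[0,0,0]]' --dp '[[0,0,0],[0,0,0],[0,0,0],[0,0,0],[0,0,0],[0,0,0],[0,0,0],[0,0,0]]' --hand '[16.5,15.5,14.7,14,13.3,12.7,12.2,11.7]' --squeeze 20

```text
time_s: 12.02
tcp_pos: [0.5407, -0.1792, 0.0958]
tool_rot: [3.141, 0.0, 1.399]
ft_force: [0.1, 0.2, 0.9]
gripper_width: 0.012
grasp_force: 7.8
```

Request:
step_arm --delta_rot '[[0,0,0],[0,0,0],[0,0,0],[0,0,0],[0,0,0],[0,0,0],[0,0,0],[0,0,0]]' --dp '[[0,0,0],[0,0,0],[0,0,0],[0,0,0],[0,0,0],[0,0,0],[0,0,0],[0,0,0]]' --hand '[11,10,9,8,8,8,8,8]' --squeeze 50

```text
time_s: 12.68
tcp_pos: [0.5407, -0.1792, 0.0959]
tool_rot: [3.141, 0.0, 1.399]
ft_force: [-0.3, 0.1, 2.6]
gripper_width: 0.0112
grasp_force: 49.1
```

```bash
python3 go.py .541 -.179 .146 1.40; python3 - <<'E'
from h import *
s=eyes.capture('scene'); cv2.imwrite('pics/s6.png',s[:,:,::-1])
h=s[180:205,332:356].astype(int); print(h.min(2)[2:22:1].tolist().__len__())
g=h.min(2); print('\n'.join(' '.join('%3d'%v for v in r) for r in g[6:20,4:20]))
E
```

```text
t 12.68 tcp [ 0.5407 -0.1792  0.0959] rpy [3.1414 0.     1.3994] q [-0.38  0.49  1.6   0.    1.06 -0.21] F [-0.3  0.1  2.6] M [ 0.04  0.02 -0.01] w 0.0112 g 49.1
dp [ 0.006  0.006 -1.253] rot [ 0.0002  0.     -0.0006]
20
 93 138 189 229 246 250 251 251 250 249 249 250 251 251 252 251
158 208 235 247 250 251 251 251 251 251 251 251 251 251 251 251
220 242 249 250 251 251 251 251 251 251 251 251 251 251 251 251
243 249 251 251 250 249 248 248 249 249 249 250 251 251 251 251
248 251 251 250 249 244 241 242 242 244 245 248 250 251 251 251
250 251 251 250 245 237 232 233 235 235 238 243 249 251 251 251
250 251 251 249 242 230 225 229 231 229 231 241 248 251 251 251
250 250 250 249 241 226 218 221 223 223 229 240 248 250 251 251
250 250 250 249 244 230 216 209 210 217 230 243 249 250 250 250
249 250 250 250 247 240 227 216 216 224 239 247 250 250 250 250
249 250 250 250 249 247 242 237 236 241 246 249 250 250 250 250
249 250 250 250 250 249 248 247 247 248 249 250 250 250 250 250
249 249 249 249 249 249 249 249 249 249 249 249 249 249 249 249
248 249 249 249 249 249 249 249 249 249 249 249 249 249 249 249
```

The dish is gripped at 49 N with no side force. I'll lift 50 mm straight up on a smooth profile.

Request:
step_arm --delta_rot '[[0,0,0],[0,0,0],[0,0,0],[0,0,0],[0,0,0],[0,0,0],[0,0,0],[0,0,0]]' --dp '[[0,0,-0.02],[0,0,-0.06],[0,0,-0.12],[0,0,-0.2],[0,0,-0.3],[0,0,-0.4],[0,0,-0.5],[0,0,-0.6]]' --hand '[8,8,8,8,8,8,8,8]'

```text
time_s: 13.4
tcp_pos: [0.5407, -0.1792, 0.1203]
tool_rot: [3.141, 0.0, 1.399]
ft_force: [-0.2, 0.6, -2.5]
gripper_width: 0.0111
grasp_force: 48.7
```

Request:
step_arm --delta_rot '[[0,0,0],[0,0,0],[0,0,0],[0,0,0],[0,0,0],[0,0,0],[0,0,0],[0,0,0]]' --dp '[[0,0,-0.1],[0,0,-0.2],[0,0,-0.3],[0,0,-0.4],[0,0,-0.5],[0,0,-0.58],[0,0,-0.64],[0,0,-0.66]]' --hand '[8,8,8,8,8,8,8,8]'

```text
time_s: 14.07
tcp_pos: [0.5408, -0.1792, 0.1466]
tool_rot: [3.141, 0.0, 1.399]
ft_force: [1.2, 0.1, -2.4]
gripper_width: 0.0112
grasp_force: 48.7
```

```bash
python3 go.py .541 -.179 .146 -.170; python3 - <<'E'
from h import *
s=eyes.capture('scene'); cv2.imwrite('pics/s7.png',s[:,:,::-1])
c=cv2.resize(s[140:220,300:400],(750,600),interpolation=cv2.INTER_CUBIC); cv2.imwrite('pics/s7c.png',c[:,:,::-1]); print(proj('scene',[.541,-.179,.104]))
E
```

```text
t 14.07 tcp [ 0.5408 -0.1792  0.1466] rpy [3.1411e+00 1.0000e-04 1.3993e+00] q [-0.38  0.42  1.56  0.    1.16 -0.21] F [ 1.2  0.1 -2.4] M [ 0.01 -0.   -0.  ] w 0.0112 g 48.7
dp [0.006 0.005 0.015] rot [ 4.0000e-04 -3.0000e-04  1.5693e+00]
[np.float64(344.8018171350386), np.float64(180.27192251503496)]
```

View pics/s7c.png

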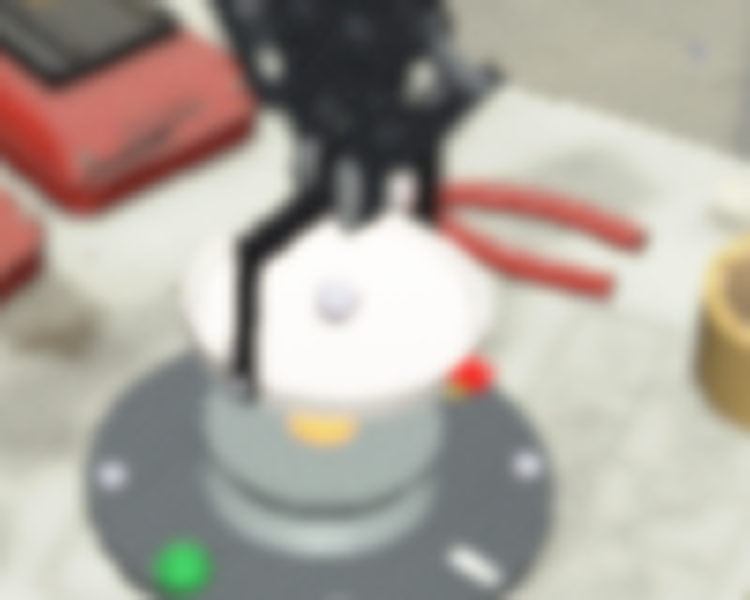

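The dish is up, level and clear, and the ball is at (344.9,180.0) against an expected (344.8,180.3). The tab points at about 170.5° and green lies at about 76.5°, so I need a smooth 1.63 rad clockwise turn.

Request:
step_arm --delta_rot '[[0,0,0.01],[0,0,0.04],[0,0,0.09],[0,0,0.15],[0,0,0.22],[0,0,0.3],[0,0,0.38],[0,0,0.46]]' --dp '[[0,0,0],[0,0,0],[0,0,0],[0,0,0],[0,0,0],[0,0,0],[0,0,0],[0,0,0]]' --hand '[8,8,8,8,8,8,8,8]'

```text
time_s: 14.78
tcp_pos: [0.5406, -0.1791, 0.1459]
tool_rot: [-3.141, 0.0, 0.935]
ft_force: [0.5, 0.1, -2.7]
gripper_width: 0.0114
grasp_force: 48.7
```

Request:
step_arm --delta_rot '[[0,0,0.08],[0,0,0.16],[0,0,0.24],[0,0,0.32],[0,0,0.4],[0,0,0.48],[0,0,0.56],[0,0,0.64]]' --dp '[[0,0,0],[0,0,0],[0,0,0],[0,0,0],[0,0,0],[0,0,0],[0,0,0],[0,0,0]]' --hand '[8,8,8,8,8,8,8,8]'

```text
time_s: 15.45
tcp_pos: [0.5405, -0.1791, 0.1458]
tool_rot: [-3.141, 0.0, 0.295]
ft_force: [0.8, -0.0, -2.3]
gripper_width: 0.011
grasp_force: 48.7
```

Request:
step_arm --delta_rot '[[0,0,0.08],[0,0,0.16],[0,0,0.24],[0,0,0.32],[0,0,0.4],[0,0,0.46],[0,0,0.51],[0,0,0.53]]' --dp '[[0,0,0],[0,0,0],[0,0,0],[0,0,0],[0,0,0],[0,0,0],[0,0,0],[0,0,0]]' --hand '[8,8,8,8,8,8,8,8]'

```text
time_s: 16.12
tcp_pos: [0.5406, -0.1791, 0.1459]
tool_rot: [-3.141, 0.0, -0.234]
ft_force: [-0.1, 0.5, -1.6]
gripper_width: 0.0112
grasp_force: 48.7
```

```bash
python3 go.py .541 -.179 .146 -.231; python3 - <<'E'
from seg import *
s=eyes.capture('scene'); t=eyes.capture('top')
cv2.imwrite('pics/e8.png',np.hstack([cv2.resize(s[140:225,300:380],(400,425),interpolation=cv2.INTER_CUBIC),cv2.resize(t[180:265,305:385],(400,425),interpolation=cv2.INTER_CUBIC)])[:,:,::-1])
for cam,im in (('top',t),('scene',s)):
    q=blobs(im,(0,150,110),(7,255,255),(300,150,390,250),3); print(cam,[(np.round(x[0],1).tolist(),int(x[1])) for x in q[:3]],'exp',np.round(proj(cam,[.5408+.068*np.cos(np.radians(76.5)),-.1792+.068*np.sin(np.radians(76.5)),.103]),1), 'ball exp',np.round(proj(cam,[.5408,-.1792,.1045]),1))
    for x in q[:2]: w=atz(cam,x[0],.104); print('  tab',np.round(w,4),np.degrees(np.arctan2(w[1]+.1792,w[0]-.5408)))
E
```

```text
t 16.12 tcp [ 0.5406 -0.1791  0.1459] rpy [-3.1415e+00  5.0000e-04 -2.3370e-01] q [-0.38  0.42  1.56  0.    1.16  1.42] F [-0.1  0.5 -1.6] M [ 0.01 -0.02 -0.06] w 0.0112 g 48.7
dp [ 0.01  -0.006 -0.003] rot [-0.0001  0.0005 -0.0027]
top [([323.6, 213.4], 26), ([381.4, 153.5], 8), ([333.2, 152.0], 5)] exp [323.6 213.1] ball exp [347.  218.2]
  tab [ 0.5558 -0.113   0.104 ] 77.23899269389884
  tab [ 0.7266 -0.284   0.104 ] -29.44127777729054
scene [([307.7, 160.2], 113), ([329.4, 191.1], 11)] exp [329.9 191.1] ball exp [344.9 180.1]
  tab [ 0.6894 -0.2102  0.104 ] -11.789604490223345
  tab [ 0.5577 -0.1114  0.104 ] 75.98590827084273
```

View pics/e8.png

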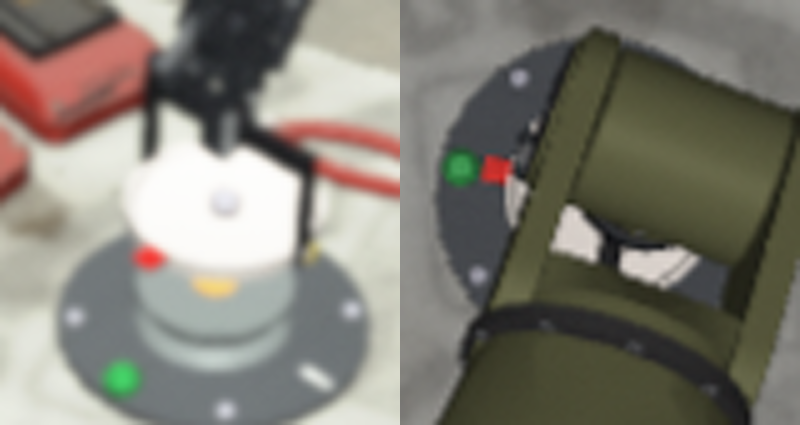

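The tab is at about 76.6° against green at 76.5°. The ball is at (345,180.2) against an expected (344.9,180.1), so it is still centred. I'll let it settle for one call and hand in.

Request:
step_arm --delta_rot '[[0,0,0],[0,0,0],[0,0,0],[0,0,0],[0,0,0],[0,0,0],[0,0,0],[0,0,0]]' --dp '[[0,0,0],[0,0,0],[0,0,0],[0,0,0],[0,0,0],[0,0,0],[0,0,0],[0,0,0]]' --hand '[8,8,8,8,8,8,8,8]'

```text
time_s: 16.88
tcp_pos: [0.5407, -0.1792, 0.1462]
tool_rot: [3.142, 0.0, -0.231]
ft_force: [-0.5, 0.5, -2.1]
gripper_width: 0.0113
grasp_force: 48.7
```

```bash
python3 -c "
from station import order
print(order.close_job())"
```

```text
the job is handed in; nothing more can be done
None
```

The job is handed in at 16.9 s: the gauge's red pointer is home against its stop, and the dish is held level and still about 5 cm above the stand (about 2 mm off centre), with its red tab toward the green mark and the ball in the middle.

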